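Load the ink magazine and lock it

ROBOT

A 7-joint arm with a two-finger parallel gripper is mounted at the origin on the work surface. World frame = base frame: x ahead of the robot, y to its left, z up, the work surface at z = 0. Lengths are in m, angles in rad, forces in N, time in s.
With the tool pointing down it reaches from about 0.4 to 0.9 m from the base axis. Payload 5.5 kg.
Tool frame: the origin (TCP) lies at the very end of the fingers, on their centre line; the grasp point (between the pads) lies 19 mm behind it; z points along the fingers, y is the line along which they close (so a half turn about z gives the same grasp; the last joint's range is limited). The gripper opens to 85 mm and grips with 20 to 120 N. Pads are 22 mm wide; open, the fingers measure 114 mm over their backs; the gripper's body (76 mm by 85 mm) begins 54 mm behind the grasp point. The pads swing forward as they close: fully open they stand 13 mm farther back than shut.
Start: joints at [1.505, 0.501, -0.427, 1.55, 0.221, 1.138, -0.21], TCP at [0.21, -0.615, 0.231] pointing down, gripper open.
Joint ranges: [-2.88, 2.88], [-0.31, 2.03], [-1.54, 1.56], [0.2, 2.42], [-1.41, 4.55], [0.19, 2.02], [-2.57, 2.57]. Speed limits (rad/s): [2.57, 2.57, 3.14, 3.14, 3.14, 3.14, 3.14].

INTERFACE

Orientations are given as a 3x3 rotation matrix whose columns are the frame's x, y, z axes.
In Python, from workcell import ctrl, eoat, kin, telemetry, vision, finish_job gives the robot as it stands. The module is installed in compiled form; this text tells all that it offers. Calls block until the motion is done:
- ctrl.reach(position, orientation): joint-space move of the TCP to a pose.
- ctrl.move_linear(position, attitude=None, speed=0.15): straight line of the TCP; attitude=None keeps the orientation; speed is the mean speed in m/s.
- ctrl.movej(angles): joint-space move.
- eoat.set_gripper(opening, squeeze=None): finger opening in m; squeeze is the grip in N (None keeps the last); returns when the fingers have stopped.
- ctrl.dwell(seconds).
- kin.ik(position, orientation): joint angles nearest the present ones, or None.
- telemetry.sense(): the state.
- vision.read_camera(name): name is "side" or "top" or "wrist"; returns the picture (384x512x3 uint8, blue, green, red); there is no depth.
- vision.calibration(name): a dict with "intrinsics" (3x3 intrinsics, pixels), "pose" (4x4, takes a point from camera to world coordinates). Camera axes: x right, y down, z forward; pixel columns grow to the right and rows downward; lengths in m; the calibration is good to about 2 mm. A picture is of the moment at which its call begins: read the wrist's pose just before it. calibration takes no time and is no camera call; for the wrist camera it gives the pose at the moment of the call.
A pose or a line that the arm cannot do raises ctrl.MotionError and nothing moves.
- finish_job(): hands the job in; it is judged then, once.
The state is a dict: "clock": time; "joint_positions": joint angles; "qvel": joint speeds; "tau": joint torques, N m; "tool_pos": TCP position; "tcp_rot": TCP orientation; "ft_force": force on the tool from outside, world axes, zero at the start; "torque": the same for the moment, N m; "gripper_width": finger opening in m; "grasp_force": force on a finger pad.
Only numpy, scipy, OpenCV 4.12 (cv2) and the standard library are available. Lean on these libraries where they do the work, as an engineer would, in place of code of your own. Each camera call takes 0.05 s, during which the arm holds its last target. There are 200 camera calls.

TASK

Take the square key from its wooden holder, put it in the socket and turn it clockwise to swing the retaining bar fully aside. Then feed every ink cartridge lying on the table into the sloping chute, so that they hang nozzle-down between the rails and queue up at the low end, turn the bar back fully across the rails behind them with the key, and stand the key back in its holder. Leave the other things on the table where they are.

Things in the scene. Friction and masses are not known exactly. Their poses are not given: they have to be found in the camera images.
- cart1_mid (a point): ink cartridge: grey plastic body 36 mm dia x 76 long, square flange 58 x 58 x 8 at the +x end, nozzle 20 dia x 18 at the -x end; about 0.15 kg. Point: on the axis, middle of the body; x axis runs to the flange (underside 38 mm away; nozzle tip 56 mm the other way). Starts lying on the table, this point 23 mm up, nozzle end 0.14 rad lower; square flange keeps it from rolling. May be absent.
- cart2_mid (a point): ink cartridge: grey plastic body 36 mm dia x 76 long, square flange 58 x 58 x 8 at the +x end, nozzle 20 dia x 18 at the -x end; about 0.15 kg. Point: on the axis, middle of the body; x axis runs to the flange (underside 38 mm away; nozzle tip 56 mm the other way). Starts lying on the table, this point 23 mm up, nozzle end 0.14 rad lower; square flange keeps it from rolling. May be absent.
- cart3_mid (a point): ink cartridge: grey plastic body 36 mm dia x 76 long, square flange 58 x 58 x 8 at the +x end, nozzle 20 dia x 18 at the -x end; about 0.15 kg. Point: on the axis, middle of the body; x axis runs to the flange (underside 38 mm away; nozzle tip 56 mm the other way). Starts lying on the table, this point 23 mm up, nozzle end 0.14 rad lower; square flange keeps it from rolling. May be absent.
- cart4_mid (a point): ink cartridge: grey plastic body 36 mm dia x 76 long, square flange 58 x 58 x 8 at the +x end, nozzle 20 dia x 18 at the -x end; about 0.15 kg. Point: on the axis, middle of the body; x axis runs to the flange (underside 38 mm away; nozzle tip 56 mm the other way). Starts lying on the table, this point 23 mm up, nozzle end 0.14 rad lower; square flange keeps it from rolling. May be absent.
- rails: orienting chute: two rails sloping 0.37 rad down along +x, 43 mm slot between, side walls 70 mm apart, 12 mm high (3 under the bar). Origin: middle of the slot at rail-top level, 175 mm over the table; x downhill, y left, z square to the rails. Rails from x = -205 mm (high end) to a stop at +207. Cartridges hang by the flange, middle 38 mm under the rail tops, queue 58 mm apart from x = 178.
- feed (a point): feeding point over the high end of the slot (rails frame x = -135 mm, 42 mm over the rails; same axes as the rails). A cartridge laid along the slot with its body middle here, nozzle downhill and flange uphill, level or nozzle 0.14 rad lower, has its flange a few mm over the rails; let go, it tips nozzle-down through the slot, hangs by its flange and slides down to the queue by itself.
- lockbar (a joint): steel retaining bar of the chute, 147 mm, rad: 1.3 = end stop, bar square across the rails at rail x = -55 mm, 4 mm over them, so it blocks the chute; 0 = end stop, swung aside, pointing downhill beside the rails. Grows counter-clockwise seen from above; turning needs about 0.12 N m, it stays where it is left. Vertical axis through point socket; turned with the square key.
- socket (a point): square socket of the retaining bar: centre of the mouth of a 21 mm square hole, 30 mm deep, in the bar's brass pivot block; the mouth lies 12 mm below the rim of a 32 mm square recess (block 46 mm square outside). Turns with the bar; x and y axes parallel to the hole's sides, z up. 212 mm over the table, 90 mm to the right of the slot (looking downhill).
- key_grip (a point): square key, steel, 0.16 kg: upright square shank 18 x 18 mm, 66 mm long with a tapered foot, under a dark cross handle 85 (along x) x 18 (y) x 22 (z) mm. This point is the centre of the handle, 77 mm over the foot; z up, x along the handle, shank sides parallel to x and y. Starts upright in its holder.
- key_foot (a point): centre of the foot of the square key's shank; same axes as the key.
- holder_hole (a point): wooden key holder, block 70 x 70 x 45 mm: centre of the mouth of its 21 mm square hole, 38 mm deep; z up, x and y parallel to the hole's sides.
- plate: bare copper printing plate lying flat, 100 x 60 x 5 mm; bystander, origin at the centre of its underside
- tube: squeezed metal ink tube lying flat, 125 x 46 x 22 mm; bystander, origin at the centre of its underside
There are look-alikes about, which are no part of the job. There is more than one size of the part that bears key_grip; the job needs the middle-sized.

How it is judged:
By the outcome, as a careful person would: the job done as asked, in the order asked, and still so for the second after the job is handed in, with the robot touching nothing.
Of cart1, cart2, cart3, cart4 only 2 to 4 are there at a start; the rules pass over those that are not, and their reading is None.
At some moment in a run one of cart1, cart2, cart3, cart4 may be knocked a few centimetres aside while the robot is not near it.
It also fails if it takes over 210 s, if anything falls off the work surface, if the arm or the gripper's body presses on something with over 40 N, if the wrist force passes 120 N, or if a joint passes its speed limit or range.

## Working session

There is one attempt and no reset: what is moved stays moved. The work goes in short steps, each a Python script; the robot and the scene stay as the last script left them, time stands still between calls to the robot, and variables do not carry over. Pictures are saved under pics/ and viewed, at most 14 in all, crops included, and the job is handed in when it is done.

```bash
mkdir -p pics; python3 - <<'E'
from workcell import ctrl,eoat,kin,telemetry,vision
import cv2,numpy as np
for n in ("top","side","wrist"):
    c=vision.calibration(n); cv2.imwrite(f"pics/{n}0.png",cv2.resize(vision.read_camera(n),(800,600),interpolation=cv2.INTER_CUBIC)); print(n,np.round(c["intrinsics"],1).tolist(),np.round(c["pose"],3).tolist())
print(telemetry.sense())
E
```

```text
top [[408.3, 0.0, 254.4], [0.0, 408.3, 193.2], [0.0, 0.0, 1.0]] [[0.008, -0.997, 0.08, 0.401], [-1.0, -0.008, 0.001, -0.007], [-0.0, -0.08, -0.997, 1.583], [0.0, 0.0, 0.0, 1.0]]
side [[486.9, 0.0, 250.5], [0.0, 486.9, 197.4], [0.0, 0.0, 1.0]] [[0.946, -0.192, 0.26, 0.083], [-0.323, -0.553, 0.768, -1.332], [-0.003, -0.811, -0.585, 1.178], [0.0, 0.0, 0.0, 1.0]]
wrist [[284.4, 0.0, 257.4], [0.0, 284.4, 188.9], [0.0, 0.0, 1.0]] [[0.323, -0.907, -0.271, 0.279], [-0.946, -0.31, -0.091, -0.591], [-0.002, 0.286, -0.958, 0.373], [0.0, 0.0, 0.0, 1.0]]
{'clock': 0.15, 'joint_positions': array([ 1.50519625,  0.50164716, -0.42683939,  1.55120843,  0.22076766,
        1.13831325, -0.21027214]), 'qvel': array([-0.00111717, -0.00312402, -0.00125777, -0.0030666 ,  0.00062697,
       -0.00063963,  0.00017019]), 'tau': array([-8.05714284e-03, -5.70035934e+01, -5.82587376e+00, -2.81286228e+01,
        1.05966421e-02,  7.80080154e-03,  3.69123279e-05]), 'tool_pos': array([ 0.2096998 , -0.61467089,  0.23048995]), 'tcp_rot': array([[ 9.46410065e-01,  3.22967212e-01, -4.09688353e-04],
       [ 3.22967460e-01, -9.46408915e-01,  1.47819394e-03],
       [ 8.96754663e-05, -1.53129363e-03, -9.99998824e-01]]), 'ft_force': array([ 0.47555813, -0.36108087,  1.44640829]), 'torque': array([-0.03947153, -0.0203729 , -0.00682655]), 'grasp_force': 0.0, 'gripper_width': 0.0851856062012458}
```

View pics/top0.png

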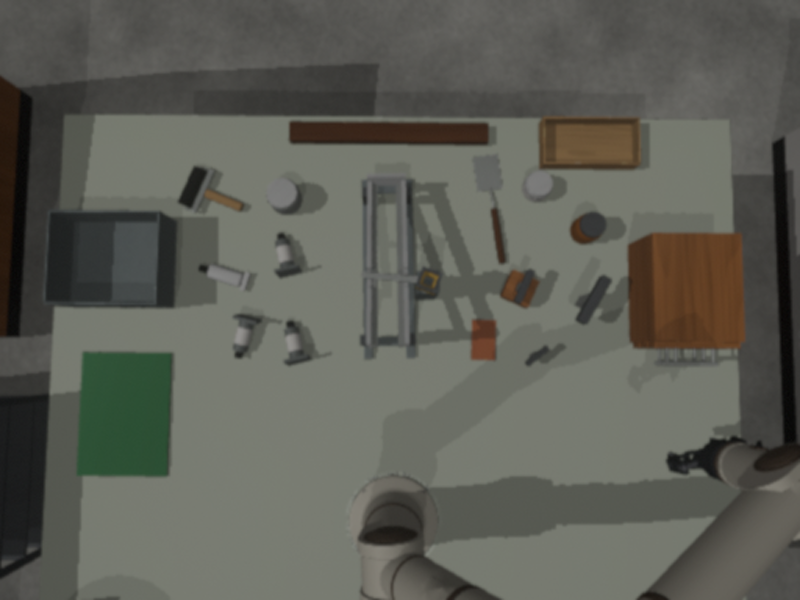

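View pics/side0.png

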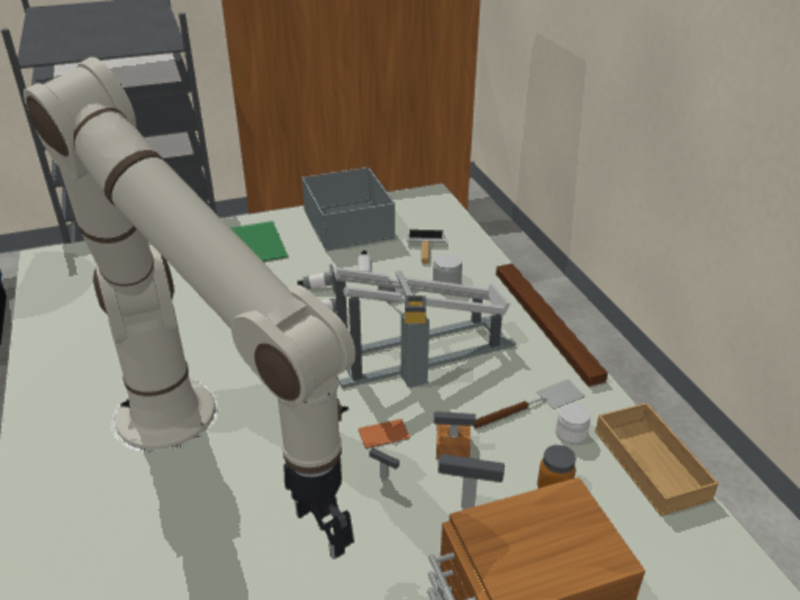

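Top view (800x600 pixels): there are three cartridges at (285,255), (243,335) and (295,342). The white item at (225,275) looks like the tube. The rails run x 360–415 with the low end at the top, the bar lies across at y≈277, and the socket is at (428,282). There are three key candidates: (520,288) in the wooden holder, (593,298) larger and (543,355) smaller, both on the table. The one in the holder fits as the middle-sized key. I'll confirm with an enlarged crop.

```bash
cat > h.py <<'E'
from workcell import ctrl,eoat,kin,telemetry,vision,finish_job
import cv2,numpy as np
def ray(n,u,v,z,c=None):
    c=c or vision.calibration(n); P=np.array(c["pose"]);K=np.array(c["intrinsics"])
    d=P[:3,:3]@np.linalg.solve(K,[u,v,1.]); o=P[:3,3]; return o+d*(z-o[2])/d[2]
def proj(n,p,c=None):
    c=c or vision.calibration(n); P=np.array(c["pose"]);K=np.array(c["intrinsics"])
    q=K@(P[:3,:3].T@(np.asarray(p)-P[:3,3])); return q[:2]/q[2]
def tri(n1,p1,n2,p2):
    A=[];b=[]
    for n,(u,v) in((n1,p1),(n2,p2)):
        c=vision.calibration(n);P=np.array(c["pose"]);d=P[:3,:3]@np.linalg.solve(np.array(c["intrinsics"]),[u,v,1.]);d/=np.linalg.norm(d)
        M=np.eye(3)-np.outer(d,d);A.append(M);b.append(M@P[:3,3])
    A=np.vstack(A);b=np.hstack(b);x,*_=np.linalg.lstsq(A,b,rcond=None);return x,np.linalg.norm(A@x-b)
def down(a):  # tool z down, tool y (closing) at yaw a
    y=np.array([np.cos(a),np.sin(a),0]);z=np.array([0,0,-1.]);return np.column_stack([np.cross(y,z),y,z])
E
python3 - <<'E'
from h import *
I=vision.read_camera("top"); S=vision.read_camera("side")
a=cv2.resize(I[140:240,115:215],(400,400),interpolation=cv2.INTER_CUBIC)
b=cv2.resize(I[140:240,300:400],(400,400),interpolation=cv2.INTER_CUBIC)
s=cv2.resize(S[255:325,225:345],(400,200*70*400//120//200),interpolation=cv2.INTER_CUBIC)[:200]
r=cv2.resize(I[155:205,220:320],(400,200),interpolation=cv2.INTER_CUBIC)
cv2.imwrite("pics/crop1.png",np.clip(1.5*np.vstack([np.hstack([a,b]),np.hstack([s,r])]).astype(float),0,255).astype(np.uint8))
for n,u,v,z in(("socket",428,282,.212),("hole",520,288,.08),("c1",285,255,.023),("c2",243,335,.023),("c3",295,342,.023),("tube",225,275,.02),("big",593,298,.1),("small",543,355,.05),("railTopL",367,180,.1),("railTopR",408,180,.1),("railBotL",369,345,.25),("railBotR",410,345,.25)):
    print(n,np.round(ray("top",u*.64,v*.64,z),3))
E
```

```text
socket [ 0.555 -0.072  0.212]
hole [ 0.557 -0.296  0.08 ]
c1 [0.641 0.273 0.023]
c2 [0.442 0.371 0.023]
c3 [0.426 0.244 0.023]
tube [0.59 0.42 0.02]
big [ 0.533 -0.462  0.1  ]
small [ 0.4   -0.355  0.05 ]
railTopL [0.809 0.069 0.1  ]
railTopR [ 0.81  -0.028  0.1  ]
railBotL [0.418 0.053 0.25 ]
railBotR [ 0.419 -0.033  0.25 ]
```

View pics/crop1.png

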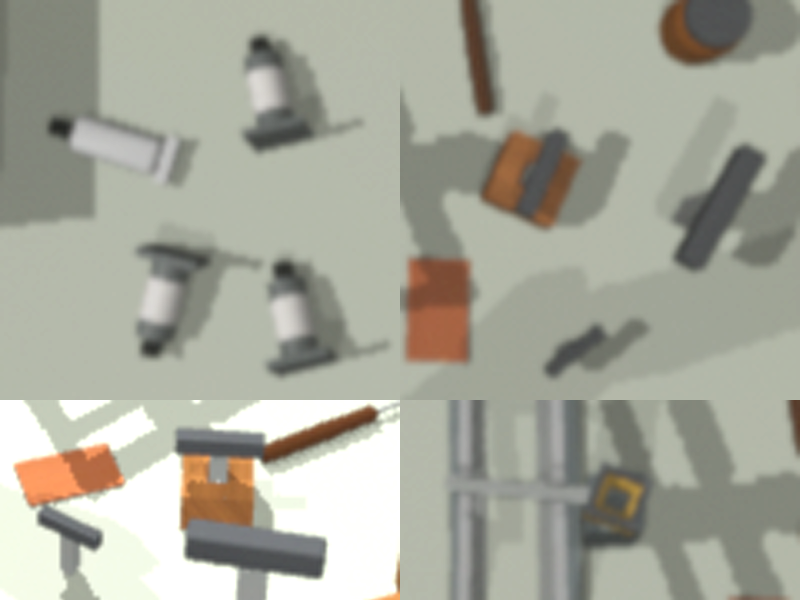

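This confirms three cartridges: grey with a square flange, at crop pixels (265,95), (165,300) and (295,315). The white item at (120,145) has no square flange, so it is the tube. The key in the holder at (540,175) is the middle-sized one. The one at (720,205) is larger and the one at (575,350) smaller. Next I check wrist yaws, then look from close up.

```bash
python3 - <<'E'
from h import *
K=[.557,-.296,.20]
for f in(0,np.pi):
    for p,l in((K,[1.134]),([.555,-.072,.25],[1.3,.6,0,-.25]),([.497,.014,.25],[np.pi/2,-np.pi/2]),([.641,.273,.05],[1.4]),([.442,.371,.05],[1.3]),([.426,.244,.05],[1.4])):
        for a in l:
            q=kin.ik(p,down(a+f)); print(round(f,1),p,round(a,2),None if q is None else np.round(q,2))
ctrl.reach([.557,-.296,.26],down(1.134+(np.pi if kin.ik(K,down(1.134)) is None else 0)))
c=vision.calibration("wrist");I=vision.read_camera("wrist");cv2.imwrite("pics/key.png",I)
print(proj("wrist",[.557,-.296,.084],c),telemetry.sense()["tool_pos"])
np.savez("key.npz",P=c["pose"],K=c["intrinsics"],I=I)
E
```

```text
0 [0.557, -0.296, 0.2] 1.13 [ 1.11  0.66 -0.97  1.62  0.58  1.18  1.14]
0 [0.555, -0.072, 0.25] 1.3 [ 0.94  0.54 -1.15  1.75  0.52  1.21  0.94]
0 [0.555, -0.072, 0.25] 0.6 [ 0.88  0.48 -1.05  1.75  0.45  1.18  0.3 ]
0 [0.555, -0.072, 0.25] 0 [ 0.85  0.46 -1.    1.75  0.42  1.17 -0.28]
0 [0.555, -0.072, 0.25] -0.25 [ 0.84  0.45 -0.98  1.75  0.41  1.16 -0.52]
0 [0.497, 0.014, 0.25] 1.57 [ 0.94  0.45 -1.28  1.89  0.47  1.16  1.06]
0 [0.497, 0.014, 0.25] -1.57 [ 0.88  0.38 -1.17  1.89  0.39  1.13 -2.01]
0 [0.641, 0.273, 0.05] 1.4 [ 0.05  0.89 -0.77  1.53  0.69  1.01  0.49]
0 [0.442, 0.371, 0.05] 1.3 [ 0.12  1.09 -1.31  1.84  1.15  1.22 -0.28]
0 [0.426, 0.244, 0.05] 1.4 [ 0.32  0.84 -1.17  2.06  0.98  0.97  0.  ]
3.1 [0.557, -0.296, 0.2] 1.13 [ 0.76  0.5  -0.43  1.63  0.23  1.06 -1.74]
3.1 [0.555, -0.072, 0.25] 1.3 [ 0.71  0.39 -0.79  1.75  0.3   1.13 -2.02]
3.1 [0.555, -0.072, 0.25] 0.6 [-0.47  0.34  0.68  1.79 -0.24  1.09 -2.24]
3.1 [0.555, -0.072, 0.25] 0 [-0.85  0.66  1.36  1.8  -0.68  1.26 -2.44]
3.1 [0.555, -0.072, 0.25] -0.25 [ 1.    0.63 -1.3   1.75  0.63  1.27  2.44]
3.1 [0.497, 0.014, 0.25] 1.57 [ 0.88  0.38 -1.17  1.89  0.39  1.13 -2.01]
3.1 [0.497, 0.014, 0.25] -1.57 [ 0.94  0.45 -1.28  1.89  0.47  1.16  1.06]
3.1 [0.641, 0.273, 0.05] 1.4 [-0.45  0.74  0.01  1.55 -0.01  0.85 -2.17]
3.1 [0.442, 0.371, 0.05] 1.3 [-0.93  0.59  0.24  1.88 -0.2   0.7  -2.42]
3.1 [0.426, 0.244, 0.05] 1.4 [-0.59  0.46  0.01  2.08 -0.01  0.6  -2.31]
[258.81006717 170.41265809] [ 0.55625363 -0.2975764   0.25968988]
```

View pics/key.png

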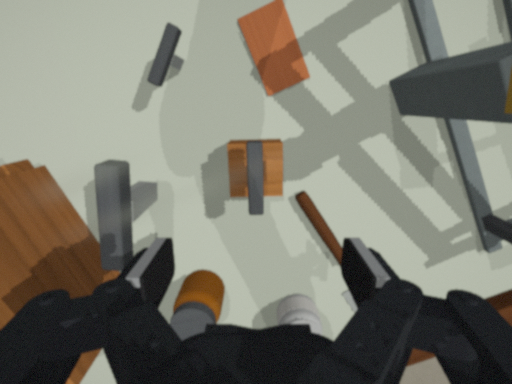

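The handle is centred at about (256,177) and the holder at (256,168), with the handle parallel to its sides. The handle sits within a few mm of where I expected.

```bash
cat >> h.py <<'E'
def rectpts(n,mask,z,c,near):
    """minAreaRect of the blob nearest `near`, corners cast to z: centre, long-axis yaw, sizes"""
    k,l,s,ce=cv2.connectedComponentsWithStats(mask.astype(np.uint8))
    i=1+min(range(k-1),key=lambda i:np.hypot(*(ce[i+1]-near)) if s[i+1,4]>60 else 1e9)
    pts=np.argwhere(l==i)[:,::-1]
    w=np.array([ray(n,u,v,z,c)[:2] for u,v in pts],np.float32)
    (cx,cy),(a,b),_=r=cv2.minAreaRect(w); B=cv2.boxPoints(r); e=[B[1]-B[0],B[2]-B[1]]
    e=max(e,key=np.linalg.norm); return np.array([cx,cy]),np.arctan2(e[1],e[0]),sorted([a,b]),pts.mean(0)
E
python3 - <<'E'
from h import *
d=np.load("key.npz");c={"pose":d["P"],"intrinsics":d["K"]};I=d["I"].astype(int)
print(I[177,256],I[150,256],I[205,256],I[165,240],I[230,256],I[177,262])
sat=I.max(2)-I.min(2)
m=(sat<22)&(I.max(2)<105); m[:,:240]=0;m[:,275:]=0;m[:130]=0;m[225:]=0
print(rectpts("wrist",m,.093,c,(256,177)))
o=(I[...,2]-I[...,0]>40); o[:,:215]=0;o[:,290:]=0;o[:130]=0;o[230:]=0
m2=cv2.morphologyEx(o.astype(np.uint8),cv2.MORPH_CLOSE,np.ones((21,21)))
print(rectpts("wrist",m2,.045,c,(256,170)))
E
```

```text
[94 94 93] [94 92 90] [83 83 80] [ 52  82 115] [161 176 170] [84 86 93]
(array([ 0.56086028, -0.30316916]), np.float32(-0.4348242), [0.016796084120869637, 0.08450175076723099], array([254.84126984, 176.43977591]))
(array([ 0.56086737, -0.30294287]), np.float32(-0.41257393), [0.06933228671550751, 0.07369164377450943], array([255.4106966 , 167.52063387]))
```

```bash
python3 - <<'E'
from h import *
ctrl.reach([.555,-.072,.37],down(1.3))
c=vision.calibration("wrist");I=vision.read_camera("wrist")
cv2.imwrite("pics/sock.png",cv2.convertScaleAbs(I,alpha=1.3)); np.savez("sock.npz",P=c["pose"],K=c["intrinsics"],I=I)
print(proj("wrist",[.555,-.072,.212],c))
E
```

```text
[259.98452595 173.84178271]
```

View pics/sock.png

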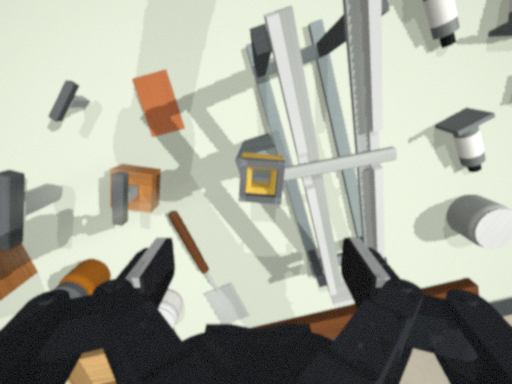

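The socket block is centred at about (262,177) and parallel to the image axes, and the bar runs right from it across both rails to (395,155). Next I measure the gold square and the hole.

```bash
python3 - <<'E'
from h import *
d=np.load("sock.npz");c={"pose":d["P"],"intrinsics":d["K"]};I=d["I"].astype(int)
g=(I[...,2]-I[...,0]>45);g[:,:235]=0;g[:,292:]=0;g[:140]=0;g[210:]=0
ys,xs=np.where(g);print(xs.min(),xs.max(),ys.min(),ys.max())
f=cv2.morphologyEx(g.astype(np.uint8),cv2.MORPH_CLOSE,np.ones((25,25)))
print("recess",rectpts("wrist",f,.212,c,(262,177)))
h=(f>0)&~g
print("hole",rectpts("wrist",h,.212,c,(262,177)))
crop=d["I"][135:215,220:320].copy()
a=cv2.resize(cv2.convertScaleAbs(crop,alpha=1.4),(800,640),interpolation=cv2.INTER_CUBIC)[:600]
cv2.imwrite("pics/sockc.png",a)
E
```

```text
242 282 153 194
recess (array([ 0.5554269 , -0.07149407]), np.float32(-0.3546105), [0.04287773370742798, 0.04485023766756058], array([260.70261697, 173.02141158]))
hole (array([ 0.55115962, -0.07036208]), np.float32(1.2189895), [0.025909852236509323, 0.03291694074869156], array([260.64737794, 168.45027125]))
```

View pics/sockc.png

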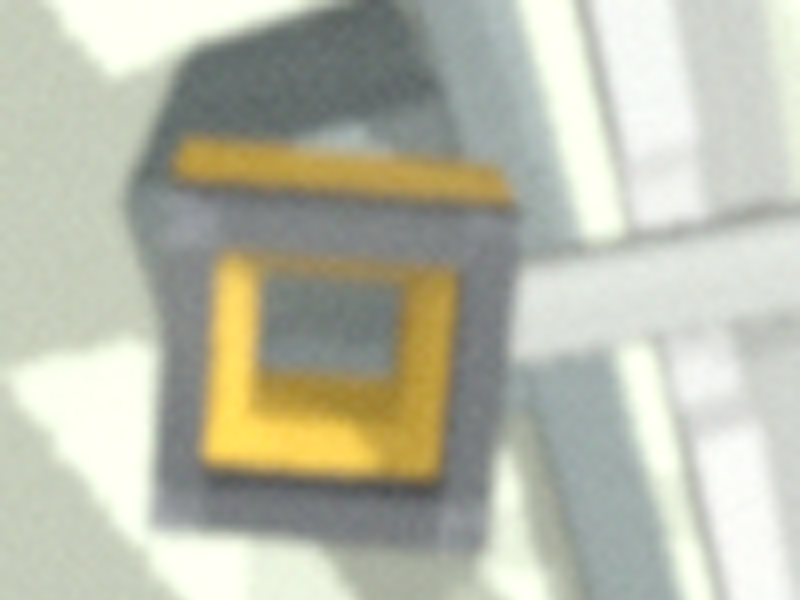

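Enlarged socket crop: the rim corners are at (160,185), (520,210), (485,555) and (155,528). The recess at rim level has corners (220,250), (460,268), (440,480) and (203,465). I'll cast these onto z=0.224.

```bash
python3 - <<'E'
from h import *
d=np.load("sock.npz");c={"pose":d["P"],"intrinsics":d["K"]}
def q(p,z):
    w=np.array([ray("wrist",220+u/8-.4,135+v/8-.4,z,c)[:2] for u,v in p]); e=np.roll(w,-1,0)-w
    print(np.round(w.mean(0),4),np.round(np.mod(np.arctan2(e[:,1],e[:,0]),np.pi/2),3),np.round(np.linalg.norm(e,axis=1),4))
q([(160,185),(520,210),(485,555),(155,528)],.224)
q([(220,250),(460,268),(440,480),(203,465)],.224)
q([(253,262),(405,272),(400,415),(250,405)],.212)
# rail edges: bar ends
for u,v in((395,155),(285,172)): print(np.round(ray("wrist",u,v,.2,c),3))
I=vision.read_camera("top");T=vision.calibration("top")
cv2.imwrite("pics/rails.png",cv2.resize(cv2.convertScaleAbs(I[105:240,220:290],alpha=1.6),(311,600),interpolation=cv2.INTER_CUBIC))
E
```

```text
[ 0.5601 -0.0726] [1.226 1.224 1.21  1.264] [0.0462 0.047  0.0444 0.0464]
[ 0.5594 -0.0723] [1.22  1.224 1.23  1.209] [0.0311 0.0288 0.0315 0.0292]
[ 0.5585 -0.0724] [1.23  1.275 1.227 1.27 ] [0.0205 0.02   0.0206 0.02  ]
[0.578 0.077 0.2  ]
[ 0.563 -0.045  0.2  ]
```

View pics/rails.png

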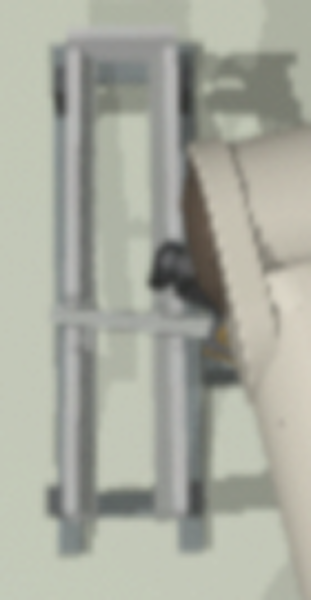

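```bash
cat >> h.py <<'E'
F=lambda: telemetry.sense()["ft_force"]
def lin(p,R=None,s=.15): ctrl.move_linear(np.asarray(p,float),R,s)
E
python3 - <<'E'
from h import *
K=np.array([.5609,-.3031]);R=down(1.137)
ctrl.reach([*K,.16],R); eoat.set_gripper(.06,60)
lin([*K,.065]); print(telemetry.sense()["tool_pos"])
eoat.set_gripper(0,60); s=telemetry.sense();print(s["gripper_width"],s["grasp_force"],s["ft_force"],s["tool_pos"])
lin([*K,.13],s=.05); print(F()); lin([*K,.33]); s=telemetry.sense();print(s["gripper_width"],s["grasp_force"],s["ft_force"])
S=[.559,-.0724]
ctrl.reach([*S,.33],down(1.23)); lin([*S,.286],s=.05)
print(telemetry.sense()["tool_pos"],F())
c=vision.calibration("wrist");I=vision.read_camera("wrist")
cv2.imwrite("pics/held.png",cv2.convertScaleAbs(I,alpha=1.3))
I=vision.read_camera("side");cv2.imwrite("pics/held_side.png",cv2.resize(I[140:260,200:340],(700,600),interpolation=cv2.INTER_CUBIC))
E
```

```text
[ 0.56167592 -0.30305264  0.06571803]
0.016985439059999257 59.029685240238905 [-0.96535691  0.53540721  5.22240227] [ 0.56154801 -0.30339195  0.0660485 ]
[ 0.08753928  0.21405436 -0.83672543]
0.017109264061661477 58.41101322323084 [-0.62490003  0.6376061  -2.0334653 ]
[ 0.55923928 -0.07224936  0.28634709] [ 0.38011099  0.03274292 -1.13293279]
```

View pics/held.png

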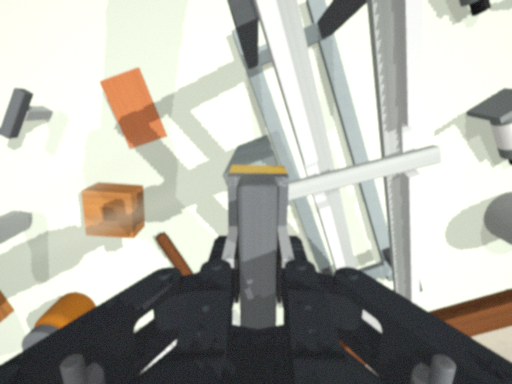

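The key is held straight over the block: handle at x≈258, gold block face at (258,170). I descend while watching the force.

```bash
python3 - <<'E'
from h import *
S=[.559,-.0724]; f0=F(); z=.286
while z>.2405:
    z-=.003; lin([*S,z],s=.03); f=F()-f0; s=telemetry.sense()
    print(round(z,3),np.round(s["tool_pos"],4),np.round(f,1),np.round(s["torque"],2))
    if np.linalg.norm(f)>12: break
E
```

```text
0.283 [ 0.5589 -0.0725  0.2828] [-0.6 -0.1 -0.2] [-0.02 -0.02  0.06]
0.28 [ 0.5588 -0.0725  0.2797] [ 0.7 -0.2  0.4] [-0.03 -0.01 -0.03]
0.277 [ 0.5588 -0.0724  0.2767] [ 0.4  0.9 -0.2] [ 0.01 -0.05 -0.03]
0.274 [ 0.5588 -0.0724  0.2738] [ 0.5  0.5 -0.8] [-0.01  0.03 -0.01]
0.271 [ 0.5588 -0.0724  0.2708] [0.9 0.  0.6] [-0.06 -0.01  0.01]
0.268 [ 0.5589 -0.0724  0.2678] [ 0.2  0.3 -0. ] [ 0.05  0.02 -0.  ]
0.265 [ 0.5588 -0.0724  0.2648] [-0.   0.6  0.2] [ 0.04  0.01 -0.01]
0.262 [ 0.5588 -0.0724  0.2618] [ 0.2 -0.2  0.4] [ 0.01  0.   -0.04]
0.259 [ 0.5588 -0.0724  0.2587] [0.4 0.2 0.6] [-0.02 -0.06 -0.04]
0.256 [ 0.5588 -0.0724  0.2558] [ 0.2 -0.5 -0.5] [ 0.04 -0.   -0.01]
0.253 [ 0.5588 -0.0724  0.2527] [-0.1  0.4 -0.1] [0.03 0.02 0.06]
0.25 [ 0.5588 -0.0724  0.2498] [ 0.2  0.6 -0.4] [ 0.03 -0.04  0.  ]
0.247 [ 0.5588 -0.0724  0.2467] [0.8 0.2 0.1] [0.   0.   0.03]
0.244 [ 0.5588 -0.0724  0.2437] [ 1.3 -0.2  0.1] [ 0.03 -0.01 -0.02]
0.241 [ 0.5592 -0.0723  0.2411] [1.2 0.9 1.2] [ 0.02 -0.09  0.03]
0.238 [ 0.56   -0.0723  0.2408] [-3.6 -0.2 19.1] [-0.23  1.35  0.04]
```

```bash
python3 - <<'E'
from h import *
S=[.559,-.0724,.2425]; lin(S,s=.03); a=1.23; t0=telemetry.sense()["torque"][2]
while a>-.45:
    a-=.1 if a>.1 else .04
    lin(S,down(a),.03); s=telemetry.sense(); y=s["tcp_rot"][:,1]
    print(round(a,2),round(np.arctan2(y[1],y[0]),3),np.round(s["torque"],2),np.round(s["ft_force"],1),round(s["clock"],1))
    if abs(s["torque"][2]-t0)>.6: break
E
```

```text
1.13 1.132 [-0.03 -0.07  0.04] [-0.1  0.3 -2.1] 15.4
1.03 1.034 [ 0.06 -0.5  -0.04] [ 1.6  0.3 -3.6] 15.7
0.93 0.935 [ 0.21 -0.95  0.01] [ 3.8  0.2 -3.9] 15.9
0.83 0.836 [ 0.33 -1.22  0.09] [ 4.6  1.4 -5. ] 16.2
0.73 0.735 [ 0.42 -1.31  0.06] [ 5.2  0.9 -4.5] 16.4
0.63 0.635 [ 0.46 -1.35  0.01] [ 5.4  1.1 -4. ] 16.7
0.53 0.535 [ 0.44 -1.43  0.03] [ 7.1  1.8 -4.5] 16.9
0.43 0.435 [ 0.46 -1.49  0.03] [ 6.1  2.  -4.6] 17.2
0.33 0.335 [ 0.49 -1.43  0.04] [ 5.1  1.7 -4.8] 17.4
0.23 0.235 [ 0.48 -1.56  0.06] [ 6.  2. -5.] 17.7
0.13 0.135 [ 0.46 -1.71  0.04] [ 6.2  2.  -4.6] 17.9
0.03 0.035 [ 0.47 -1.7   0.08] [ 6.4  1.  -4.9] 18.2
-0.01 -0.004 [ 0.43 -1.77  0.05] [ 7.6  1.1 -4.7] 18.4
-0.05 -0.045 [ 0.48 -1.83  0.1 ] [ 6.1  1.8 -4.1] 18.7
-0.09 -0.084 [ 0.43 -1.83  0.07] [ 8.7  1.7 -5.9] 18.9
-0.13 -0.124 [ 0.45 -1.86  0.09] [ 6.7  2.  -6.1] 19.2
-0.17 -0.165 [ 0.39 -1.86  0.11] [ 7.2  1.3 -6. ] 19.4
-0.21 -0.204 [ 0.39 -1.94  0.15] [ 7.3  0.9 -5.4] 19.7
-0.25 -0.243 [ 0.28 -2.01  0.59] [ 8.7  1.1 -6.2] 19.9
```

```bash
python3 - <<'E'
from h import *
S=np.array([.559,-.0724,.2425]); lin(S,down(-.28),.03); s=telemetry.sense(); print(s["torque"])
eoat.set_gripper(.04); lin(S+[0,0,.12],s=.2)
ctrl.reach([.52,.015,.46],down(np.pi/2))
c=vision.calibration("wrist");I=vision.read_camera("wrist")
np.savez("rail.npz",P=c["pose"],K=c["intrinsics"],I=I)
cv2.imwrite("pics/rail.png",cv2.resize(cv2.convertScaleAbs(I,alpha=1.3),(800,600),interpolation=cv2.INTER_CUBIC))
E
```

```text
[ 0.29885694 -2.05481701  0.87436176]
```

View pics/rail.png

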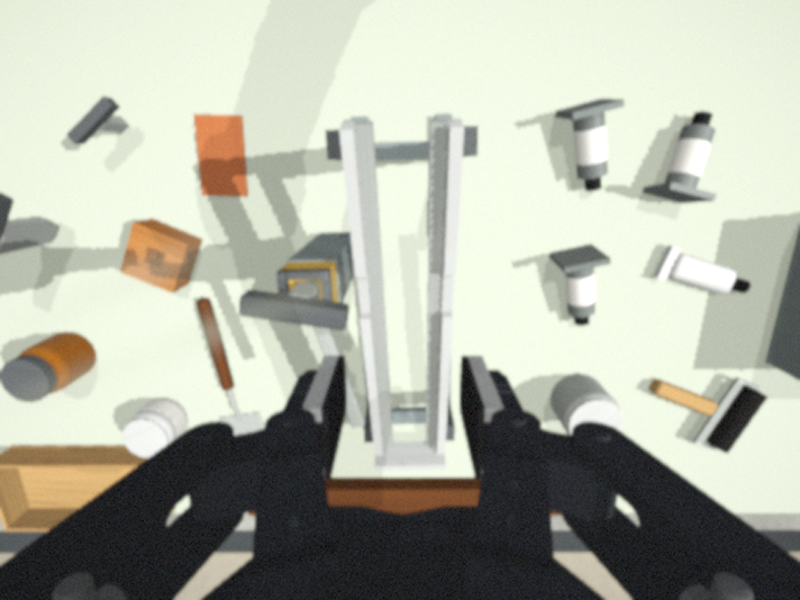

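The bar is swung aside, pointing downhill beside the rails under the key handle at (330,330). The slot runs from the high end (outer edges 341/463, inner 372/430 at y≈122) to the low end (inner edges 388/428 at y≈445). I'll get the rail axis from these.

```bash
python3 - <<'E'
from h import *
d=np.load("rail.npz");c={"pose":d["P"],"intrinsics":d["K"]};I=d["I"]
g=cv2.cvtColor(I,cv2.COLOR_BGR2GRAY)
for v in(90,130,170,210,250,275):
    r=g[v,205:305].astype(int); e=np.abs(np.diff(r)); print(v,[(i+205,int(r[i+1]-r[i])) for i in range(1,98) if e[i]>12 and e[i]>=e[i-1] and e[i]>=e[i+1]])
for uv,z in(((341,122),.261),((463,122),.261),((372,122),.249),((430,122),.249),((388,445),.10),((428,445),.10)):
    print(np.round(ray("wrist",uv[0]*.64,uv[1]*.64,z,c),4))
# cartridges in top view now
ctrl.movej(kin.ik([.45,-.25,.4],down(1.57)))
T=vision.read_camera("top"); C=vision.calibration("top"); cv2.imwrite("pics/top1.png",T)
m=(T.min(2)>125)&(T.max(2).astype(int)-T.min(2)<22); m[:,190:]=0;m[:,:115]=0;m[:150]=0;m[240:]=0
k,l,s,ce=cv2.connectedComponentsWithStats(m.astype(np.uint8))
for i in range(1,k):
    if s[i,4]>25: print(s[i],ce[i],np.round(ray("top",*ce[i],.035,C),3))
print(T[160,178],T[214,187],T[190,160])
E
```

```text
90 [(208, -44), (216, 41), (287, 30), (296, -31)]
130 [(241, 13), (272, -26), (285, 29)]
170 [(222, -15), (225, 38), (273, -24), (283, 26), (284, 26)]
210 [(222, 22), (228, -19), (230, 16), (246, 14), (273, -16), (275, -14), (281, 29), (282, 29)]
250 [(208, -28), (209, -28), (220, 50), (234, 21), (280, 27), (288, 15), (294, -64)]
275 [(217, 59), (232, -40), (233, -40), (237, 41), (243, -14), (250, 15), (272, -19), (279, 30), (285, -35), (290, 37), (297, -64)]
[ 0.419 -0.029  0.261]
[0.4191 0.0586 0.261 ]
[ 0.418  -0.0075  0.249 ]
[0.4181 0.0356 0.249 ]
[ 0.8019 -0.004   0.1   ]
[0.802  0.0485 0.1   ]
[182 167   6  10  46] [184.54347826 171.08695652] [0.608 0.262 0.035]
[134 172  18   9  87] [142.44827586 176.22988506] [0.587 0.422 0.035]
[150 210   7  10  51] [152.96078431 214.58823529] [0.441 0.378 0.035]
[183 215   6  10  46] [185.54347826 219.08695652] [0.425 0.254 0.035]
[115 125 122] [119 123 124] [116 126 122]
```

Slot width comes out at 43 mm, which checks. Rail axis yaw is about 0.02 and the feed point is about (0.498, 0.016, 0.263). Cartridge 1 seems to have been knocked, so I'll take a close look before each grasp.

```bash
cat >> h.py <<'E'
FEED=np.array([.498,.016,.263])
def look(xy,a,name):
    ctrl.reach([xy[0],xy[1],.24],down(a)); ctrl.dwell(.2)
    c=vision.calibration("wrist");I=vision.read_camera("wrist")
    np.savez(name+".npz",P=c["pose"],K=c["intrinsics"],I=I); cv2.imwrite(f"pics/{name}.png",I); return c,I.astype(int)
def cart(c,I,xy):
    e=proj("wrist",[*xy,.036],c)
    yy,xx=np.mgrid[:384,:512]; near=np.hypot(xx-e[0],yy-e[1])<110
    hsv=cv2.cvtColor(I.astype(np.uint8),cv2.COLOR_BGR2HSV)
    L=near&(I[...,2]>=I[...,1]-1)&(I.min(2)>115)
    L=cv2.morphologyEx(L.astype(np.uint8),cv2.MORPH_OPEN,np.ones((5,5)))
    k,l,s,ce=cv2.connectedComponentsWithStats(L); 
    i=1+min(range(k-1),key=lambda i:np.hypot(*(ce[i+1]-e)) if s[i+1,4]>200 else 1e9)
    lab=ce[i]; D=near&(I.max(2)<60)
    k,l,s2,ce2=cv2.connectedComponentsWithStats(cv2.morphologyEx(D.astype(np.uint8),cv2.MORPH_OPEN,np.ones((3,3))))
    j=1+min(range(k-1),key=lambda j:np.hypot(*(ce2[j+1]-lab)) if s2[j+1,4]>40 else 1e9)
    p=ray("wrist",*lab,.037,c);n=ray("wrist",*ce2[j],.022,c)
    print("label",lab,s[i],"noz",ce2[j],s2[j]); return p[:2],n[:2],np.arctan2(n[1]-p[1],n[0]-p[0]),np.linalg.norm(n[:2]-p[:2])
E
python3 - <<'E'
from h import *
c,I=look([.608,.262],1.77,"c1")
print(I[185,258],I[100,258])
try: print(cart(c,I,[.608,.262]))
except Exception as e: print(e)
E
```

```text
[123 126 119] [170 185 179]
label [252.78780774 163.95310668] [239 148  28  33 853] noz [253.29761905 197.42857143] [248 194  12   8  84]
(array([0.60838523, 0.25501355]), array([0.65608048, 0.26477317]), np.float64(0.20183822682588876), np.float64(0.04868354318869444))
```

View pics/c1.png

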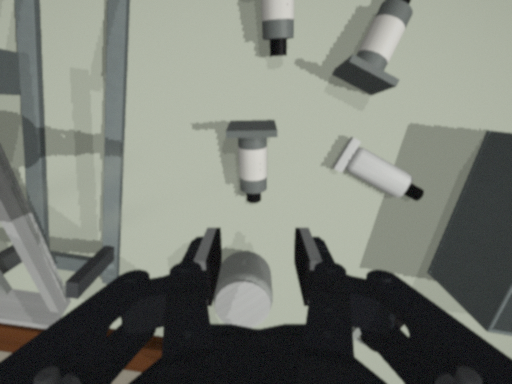

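The label is at (253,164), the nozzle at (253,197) and the flange on the uphill side. Label-to-nozzle distance is 48.7 mm as expected, and yaw is 0.20. I grasp and feed.

```bash
cat >> h.py <<'E'
def feed(p,phi,sg):
    eoat.set_gripper(.065,40); R=down(phi+sg*np.pi/2); zg=.009
    ctrl.reach([*p,.12],R); lin([*p,zg],s=.12); eoat.set_gripper(0,40); s=telemetry.sense(); print("w",s["gripper_width"],s["grasp_force"],np.round(s["tool_pos"],4))
    if s["gripper_width"]<.025: raise SystemExit("missed")
    dx=s["tool_pos"][2]-.023
    lin([*p,.36],s=.25); T=FEED+[0,0,dx]; Rf=down(.02+sg*np.pi/2)
    ctrl.reach([T[0],T[1],.36],Rf); lin(T,s=.12); s=telemetry.sense(); print("at",np.round(s["tool_pos"],4),s["gripper_width"],np.round(s["ft_force"],1),s["clock"])
    ctrl.dwell(.3); return T
E
python3 - <<'E'
from h import *
T=feed(np.array([.6084,.255]),.20,1)
cv2.imwrite("pics/feed_side.png",cv2.resize(vision.read_camera("side")[130:250,180:340],(800,600),interpolation=cv2.INTER_CUBIC))
E
```

```text
w 0.03480245546758331 39.49180841445923 [0.6091 0.2551 0.01  ]
at [0.4986 0.0163 0.2507] 0.03440322476192303 [-0.1  0.3 -2. ] 32.2333
```

View pics/feed_side.png

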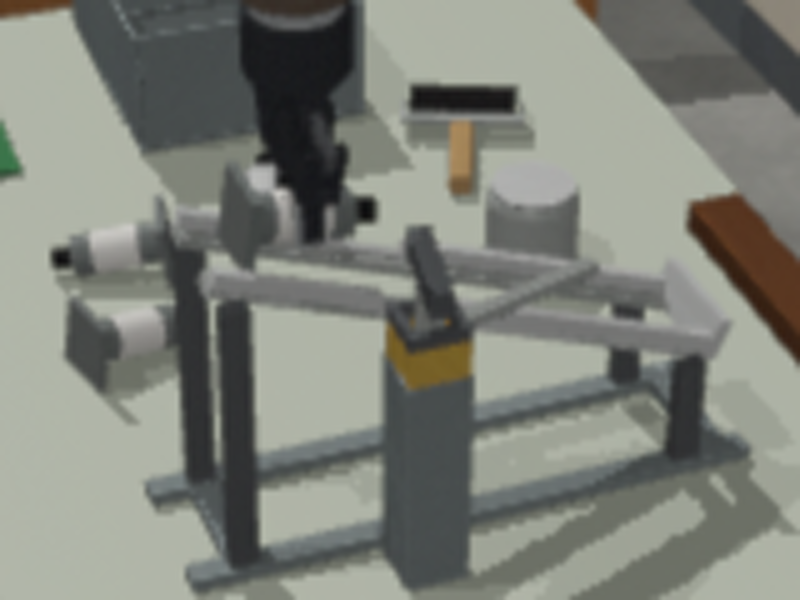

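The cartridge is held over the high end with its nozzle downhill. The bar tip appears at about (600,265). I'll verify by projection that it is beside the rails before releasing.

```bash
python3 - <<'E'
from h import *
for a in(.0,.08,.16,.25): 
    p=np.array([.559+.147*np.cos(a),-.0724+.147*np.sin(a),.2]); q=proj("side",p); print(a,p,(q-[180,130])*5)
E
```

```text
0.0 [ 0.706  -0.0724  0.2   ] [618.6724999  304.83372696]
0.08 [ 0.70552985 -0.06065254  0.2       ] [611.25097588 295.88984934]
0.16 [ 0.70412241 -0.04898022  0.2       ] [602.7286519  287.34304053]
0.25 [ 0.70143013 -0.03603162  0.2       ] [591.90712397 278.25648669]
```

The bar is at about 0.17 rad, with its tip at y≈-0.045, clear of the rail wall at -0.018. That is 1.3 rad of travel onto the stop. I release.

```bash
cat >> h.py <<'E'
def rel():
    eoat.set_gripper(.062); ctrl.dwell(.5); p=telemetry.sense()["tool_pos"]; lin([p[0],p[1],.36],s=.25); ctrl.dwell(.5)
E
python3 - <<'E'
from h import *
rel()
c,I=look([.427,.252],1.77,"c3"); p,n,phi,d=cart(c,I,[.427,.252]); print(p,n,phi,d)
S=vision.read_camera("side")[130:250,180:340]; a=cv2.resize(S,(533,400),interpolation=cv2.INTER_CUBIC)
cv2.imwrite("pics/c3v.png",np.vstack([a,cv2.resize(I[60:260,125:391].astype(np.uint8),(533,200))]))
E
```

```text
label [254.67076167 163.2972973 ] [241 148  28  33 814] noz [256.07865169 196.46067416] [250 193  13   8  89]
[0.42667212 0.24729729] [0.47358914 0.25827163] 0.22977832966603887 0.048183428693623805
```

View pics/c3v.png

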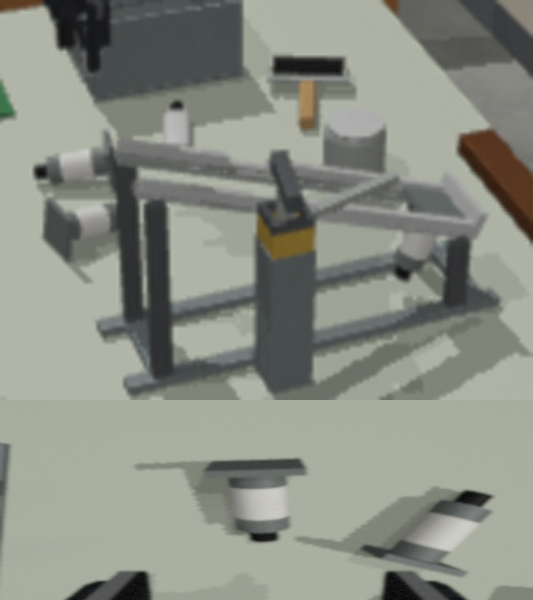

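The first cartridge hangs nozzle-down at the low end, at (415,245). Cartridge 3 is clear, with 48 mm label-to-nozzle distance and yaw 0.23. I feed it, then look at cartridge 2.

```bash
python3 - <<'E'
from h import *
feed(np.array([.4267,.2473]),.23,1); rel()
xy=[.441,.375]
c,I=look(xy,2.9-np.pi/2,"c2"); p,n,phi,d=cart(c,I,xy); print(p,n,phi,d,telemetry.sense()["clock"])
S=vision.read_camera("side")[130:250,180:340]; a=cv2.resize(S,(533,400),interpolation=cv2.INTER_CUBIC)
cv2.imwrite("pics/c2v.png",np.vstack([a,cv2.resize(I[60:260,125:391].astype(np.uint8),(533,200))]))
E
```

```text
w 0.034885296554034446 39.15268957614899 [0.4273 0.2474 0.0097]
at [0.4986 0.0163 0.2504] 0.034570748573270714 [ 0.4 -0.4 -1.3] 41.7083
label [254.95833333 164.69560185] [241 149  28  33 864] noz [254.48235294 126.71176471] [248 121  14  13 170]
[0.44096848 0.37128222] [0.39719873 0.38156015] 2.910953014399006 0.04496028491778878 45.6583
```

View pics/c2v.png

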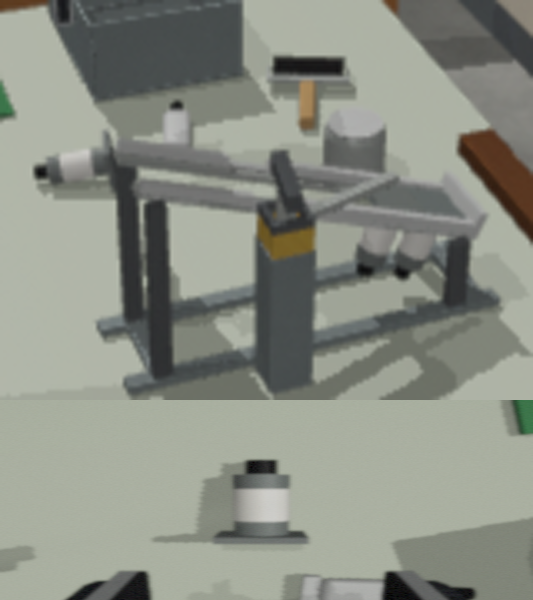

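Two now hang in the queue, at (375,245) and (412,245). The third is aligned, nozzle at top. I feed it, then look at the chute and table.

```bash
python3 - <<'E'
from h import *
feed(np.array([.441,.3713]),2.911,-1); rel()
ctrl.reach([.559,-.0724,.40],down(-.28)); ctrl.dwell(.5)
c=vision.calibration("wrist");I=vision.read_camera("wrist"); np.savez("k2.npz",P=c["pose"],K=c["intrinsics"],I=I)
T=vision.read_camera("top"); S=vision.read_camera("side"); print(telemetry.sense()["clock"],proj("wrist",[.559,-.0724,.27],c))
z=lambda a,w,h:cv2.resize(a,(w,h),interpolation=cv2.INTER_CUBIC)
cv2.imwrite("pics/k2.png",np.vstack([np.hstack([z(S[130:250,180:340],400,300),z(T[90:260,110:337],400,300)]),np.hstack([z(I[:288,:384],400,300),z(I[90:240,160:360],400,300)])]))
E
```

```text
w 0.034625374451567 39.47133779525757 [0.4415 0.3717 0.0098]
at [0.4986 0.0162 0.2505] 0.03494611677592917 [ 0.   0.5 -1.6] 52.2417
56.4 [257.60746841 180.76940716]
```

View pics/k2.png

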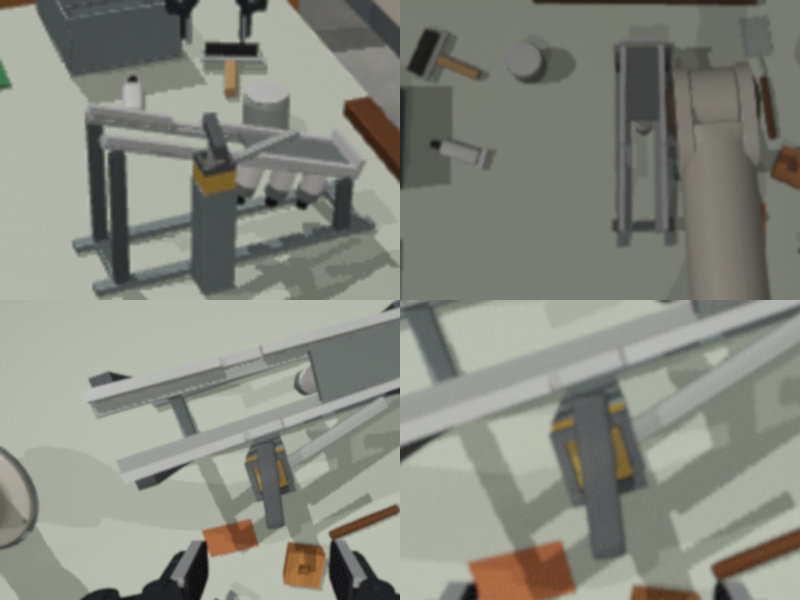

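All three hang queued at the low end and no cartridge is left on the table. The key stands in the socket, handle at about (260,177) in the wrist image and turned slightly from the tool. I measure it, regrip and turn counter-clockwise.

```bash
python3 - <<'E'
from h import *
d=np.load("k2.npz");c={"pose":d["P"],"intrinsics":d["K"]};I=d["I"].astype(int)
m=(I.max(2)-I.min(2)<14)&(I.max(2)<100); m[:138]=0;m[222:]=0;m[:,235:]&=True;m[:,:248]=0;m[:,275:]=0
m=cv2.morphologyEx(m.astype(np.uint8),cv2.MORPH_OPEN,np.ones((9,9)))
p,y,s,_=rectpts("wrist",m,.268,c,(260,177)); print(p,y,s,_)
np.save("k2yaw.npy",[*p,y])
E
```

```text
[ 0.56128526 -0.07220246] 1.4046524 [0.018244637176394463, 0.08408911526203156] [259.65668203 178.0890937 ]
```

```bash
python3 - <<'E'
from h import *
S=np.array([.5603,-.0723,.2425]); eoat.set_gripper(.045,60)
lin([*S[:2],.33],down(-.166)); lin(S,s=.1); eoat.set_gripper(0,60); s=telemetry.sense(); print(s["gripper_width"],s["ft_force"],s["torque"],s["tool_pos"])
a=-.166;t0=s["torque"][2]
while a<1.6:
    a+=.1 if a<1.1 else .04
    S[0]=max(.559,S[0]-.0002); lin(S,down(a),.03); s=telemetry.sense()
    if a>.95 or abs(a)<.1: print(round(a,2),np.round(s["torque"],2),np.round(s["ft_force"],1))
    if abs(s["torque"][2]-t0)>.8: break
print(s["clock"])
E
```

```text
0.01722921166746665 [-0.60101227 -0.72981603  4.1138217 ] [-0.02045506  0.02100181 -0.00411991] [ 0.56088729 -0.07237021  0.24331627]
-0.07 [-0.03  0.11 -0.  ] [0.1 0.  6. ]
0.03 [-0.    0.02  0.01] [0.4 0.4 5.3]
1.03 [-0.25 -0.59 -0.02] [ 2.5 -1.1  6. ]
1.13 [-0.29 -0.57  0.04] [ 1.6 -0.1  6.7]
1.17 [-0.28 -0.64 -0.  ] [ 1.7 -0.8  4.8]
1.21 [-0.37 -0.55 -0.02] [ 2.8 -1.2  6.2]
1.25 [-0.29 -0.58 -0.05] [ 1.5 -1.7  5.2]
1.29 [-0.35 -0.59 -0.  ] [ 2.1 -1.8  6.2]
1.33 [-0.36 -0.61  0.  ] [ 2.1 -1.   6.2]
1.37 [-0.35 -0.54 -0.03] [ 2.1 -1.9  5.7]
1.41 [-0.4  -0.53 -0.12] [ 2.  -1.1  5.6]
1.45 [-0.34 -0.52 -0.01] [ 2.2 -0.8  5.8]
1.49 [-0.44 -0.58 -0.07] [ 2.7 -1.3  6.5]
1.53 [-0.38 -0.53  0.02] [ 1.4 -1.1  6.5]
1.57 [-0.38 -0.54 -0.39] [ 2.5 -1.1  6.6]
1.61 [-0.31 -0.55 -0.79] [ 2.3 -0.9  6.5]
64.9583
```

The counter-clockwise stop is reached, with torque at 0.79. I've used my picture allowance, so I check the bar angle numerically against the initial top image.

```bash
python3 - <<'E'
from h import *
s=telemetry.sense();print(s["tool_pos"],np.arctan2(*s["tcp_rot"][[1,0],1]))
A=cv2.resize(cv2.imread("pics/top0.png"),(512,384),interpolation=cv2.INTER_AREA);B=vision.read_camera("top")
def bar(I):
    g=cv2.cvtColor(I,cv2.COLOR_BGR2GRAY).astype(float); P=[]
    for u in range(241,255):
        col=g[165:190,u]; w=np.clip(col-np.median(col)-10,0,None); 
        if w.sum()>15: P.append((u,165+(w*np.arange(25)).sum()/w.sum()))
    P=np.array(P);f=np.polyfit(P[:,0],P[:,1],1); w=[ray("top",u,np.polyval(f,u),.2)[:2] for u in(241,254)]; d=w[0]-w[1]
    print(len(P),np.round(f,3),np.arctan2(d[1],d[0]),np.round(w,4)); 
bar(A);bar(B)
for n,I in(("A",A),("B",B)): print(n,cv2.cvtColor(I,cv2.COLOR_BGR2GRAY)[170:186,[234,242,250]].T.tolist())
E
```

```text
[ 0.5602486  -0.07301638  0.24331569] 1.6064566662329676Traceback (most recent call last):
  File "<stdin>", line 11, in <module>
  File "<stdin>", line 9, in bar
IndexError: too many indices for array: array is 1-dimensional, but 2 were indexed
```

```bash
python3 - <<'E'
from h import *
A=cv2.resize(cv2.imread("pics/top0.png"),(512,384),interpolation=cv2.INTER_AREA);B=vision.read_camera("top")
for n,I in(("A",A),("B",B)):
    for u in(230,234,242,246,250,258): print(n,u,cv2.cvtColor(I,cv2.COLOR_BGR2GRAY)[166:188,u].tolist())
E
```

```text
A 230 [120, 120, 121, 121, 121, 121, 121, 120, 119, 118, 118, 119, 120, 121, 120, 121, 120, 121, 120, 121, 121, 121]
A 234 [97, 97, 97, 97, 95, 89, 88, 92, 97, 101, 102, 96, 88, 90, 92, 93, 94, 94, 95, 96, 96, 97]
A 242 [112, 112, 111, 111, 111, 111, 112, 108, 103, 102, 103, 105, 106, 107, 112, 114, 115, 113, 110, 106, 104, 104]
A 246 [109, 109, 109, 109, 109, 109, 108, 107, 104, 100, 101, 103, 100, 99, 105, 109, 108, 109, 109, 109, 109, 108]
A 250 [121, 120, 119, 118, 118, 118, 118, 117, 110, 102, 101, 102, 101, 102, 109, 112, 113, 113, 112, 112, 113, 112]
A 258 [110, 110, 108, 107, 103, 100, 100, 100, 97, 93, 93, 99, 101, 97, 93, 99, 102, 103, 103, 104, 105, 105]
B 230 [121, 122, 122, 122, 122, 122, 121, 122, 122, 122, 122, 120, 118, 118, 118, 118, 119, 121, 122, 122, 122, 122]
B 234 [99, 98, 98, 97, 96, 92, 91, 92, 93, 92, 89, 88, 92, 100, 104, 98, 90, 93, 96, 97, 97, 98]
B 242 [115, 114, 113, 113, 113, 114, 116, 116, 116, 116, 115, 111, 105, 104, 104, 102, 104, 111, 113, 107, 105, 106]
B 246 [95, 107, 110, 110, 110, 110, 110, 110, 110, 110, 109, 106, 102, 103, 104, 101, 97, 106, 110, 110, 110, 110]
B 250 [102, 118, 120, 120, 120, 120, 121, 120, 121, 120, 119, 113, 106, 103, 104, 100, 99, 110, 114, 114, 113, 114]
B 258 [109, 110, 109, 107, 97, 73, 47, 53, 70, 73, 64, 44, 40, 60, 85, 94, 93, 100, 105, 106, 106, 106]
```

Between the two images the bar row went from sloped to level across the slot (row ≈179.7 at both columns 234 and 250), so it is now square across. I ease off the play, pull the key straight out and take it to the holder.

```bash
python3 - <<'E'
from h import *
S=np.array([.559,-.0724,.2425])
for a in(1.52,1.43,1.39): lin(S,down(a),.03); s=telemetry.sense(); print(a,np.round(s["torque"],2),np.round(s["ft_force"],1))
z=.2425
while z<.30:
    z+=.006; lin([*S[:2],z],s=.04); f=F()
    if np.linalg.norm(f)>15: print("pull",z,f)
    if np.linalg.norm(f)>40: raise SystemExit
lin([*S[:2],.36]); print(F())
H=[.5609,-.3031]; ctrl.reach([*H,.36],down(1.137)); lin([*H,.12],s=.15); ctrl.dwell(.3); f0=F(); z=.12
while z>.0665:
    z-=.003; lin([*H,z],s=.03); s=telemetry.sense(); f=s["ft_force"]-f0
    if np.linalg.norm(f)>4 or z<.075: print(round(z,3),np.round(s["tool_pos"],4),np.round(f,1),np.round(s["torque"],2))
    if np.linalg.norm(f)>12: break
I=vision.read_camera("top");cv2.imwrite("pics/end.png",I)
E
```

```text
1.52 [-0.28 -0.57 -0.04] [ 1.7 -1.1  5.2]
1.43 [-0.24 -0.43 -0.03] [ 2.2 -0.7  6.4]
1.39 [-0.13 -0.37  0.  ] [ 1.9 -0.6  7.2]
[-0.27278637  0.66305395 -1.84520124]
0.084 [ 0.5611 -0.3032  0.0838] [ 3.5 -1.4 -2.7] [-0.48 -1.12  0.09]
0.081 [ 0.5612 -0.3032  0.0809] [ 4.2 -1.7 -0.8] [-0.46 -1.27  0.01]
0.078 [ 0.5612 -0.3031  0.0779] [ 3.7 -2.9 -2.4] [-0.45 -1.37  0.05]
0.075 [ 0.5612 -0.3032  0.0748] [ 5.  -2.7 -0.6] [-0.49 -1.33  0.07]
0.072 [ 0.5612 -0.3032  0.0717] [ 5.2 -1.5 -0.7] [-0.48 -1.35  0.09]
0.069 [ 0.5612 -0.3032  0.0686] [ 4.9 -1.9 -0.9] [-0.54 -1.35  0.01]
0.066 [ 0.5616 -0.3032  0.0683] [-0.9 -0.9 18.3] [-0.1   0.27  0.01]
```

Key is bottomed in the holder hole. I release, retreat and check the end state numerically.

```bash
python3 - <<'E'
from h import *
p=[.5609,-.3031]; lin([*p,.0685],s=.03); eoat.set_gripper(.05); lin([*p,.26],s=.15); ctrl.dwell(.5)
c=vision.calibration("wrist");I=vision.read_camera("wrist").astype(int)
m=(I.max(2)-I.min(2)<22)&(I.max(2)<105); m[:,:240]=0;m[:,275:]=0;m[:130]=0;m[225:]=0
print("key",rectpts("wrist",m,.093,c,(256,177)))
ctrl.reach([.3,-.5,.4],down(1.137)); ctrl.dwell(.5)
B=vision.read_camera("top"); g=cv2.cvtColor(B,cv2.COLOR_BGR2GRAY); A=cv2.cvtColor(cv2.resize(cv2.imread("pics/top0.png"),(512,384),interpolation=cv2.INTER_AREA),cv2.COLOR_BGR2GRAY)
for u in(234,242,246,250,258): print(u,g[166:188,u].tolist())
d=(cv2.absdiff(g,A)>22).astype(np.uint8); k,l,s,ce=cv2.connectedComponentsWithStats(d)
print([(s[i].tolist()) for i in range(1,k) if s[i,4]>25],telemetry.sense()["clock"])
E
```

```text
key (array([ 0.56127572, -0.30290097]), np.float32(-0.44095442), [0.016723336651921272, 0.08254577964544296], array([257.256386  , 170.02554399]))
234 [97, 98, 97, 97, 94, 90, 89, 91, 92, 90, 88, 87, 91, 99, 103, 97, 87, 91, 95, 96, 96, 96]
242 [113, 112, 111, 111, 112, 112, 114, 115, 115, 114, 113, 109, 103, 102, 103, 100, 102, 111, 110, 105, 104, 104]
246 [94, 105, 109, 108, 108, 108, 108, 108, 108, 109, 108, 104, 100, 101, 102, 99, 97, 105, 108, 109, 109, 109]
250 [100, 116, 118, 118, 119, 118, 119, 119, 118, 118, 118, 112, 105, 102, 102, 99, 98, 108, 112, 112, 112, 112]
258 [111, 109, 108, 107, 104, 99, 101, 104, 104, 102, 99, 101, 104, 103, 102, 98, 94, 99, 103, 105, 105, 104]
[[241, 117, 16, 50, 539], [269, 131, 19, 30, 254], [176, 148, 25, 30, 377], [267, 158, 6, 9, 40], [149, 200, 31, 30, 403], [182, 204, 29, 30, 376], [408, 248, 104, 136, 3522], [358, 251, 141, 64, 2795], [302, 305, 18, 5, 36], [507, 316, 5, 7, 28], [487, 325, 25, 27, 395], [356, 332, 92, 52, 966], [229, 338, 23, 12, 136], [254, 341, 22, 16, 123], [256, 353, 14, 5, 43], [272, 358, 49, 26, 461], [227, 366, 4, 11, 27], [231, 367, 21, 17, 81], [266, 367, 21, 17, 172], [467, 376, 10, 8, 46]] 81.3833
```

```bash
python3 -c "
from workcell import finish_job
print(finish_job())"
```

```text
the job is handed in; nothing more can be done
None
```

I handed the job in at about 81 s: all three cartridges hang in the queue, the bar is back square across the rails behind them, the key stands in its holder again, and nothing else on the table shows as moved.

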